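# Draw the packing bar from under a sheet-metal box and collar

## Task

On the welding table a sheet-metal box with a collar standing on it is propped on a flat packing bar, behind two stop posts. Take the bar by its free end and draw it straight out between the posts, so that they hold the box back and it settles flat on the table with the collar still in place on top. Leave the bar lying flat on the table, completely out past the posts.

Things in the scene. Friction and masses are not known exactly. Their poses are not given: they have to be found in the camera images.
- stops: Two fixed round steel stop posts, 25 mm thick, 42 mm tall, centres 84 mm apart (59 mm clear gap). Origin on the table midway between them; x is horizontal, pointing from the stack out through the gap, the way to draw the bar; posts at y = +42 and -42 mm; z up.
- bar_mid (a point): Aluminium flat bar under the box, 240 x 40 x 10 mm, 0.26 kg, flat on the table between the posts. This is its centre, 5 mm up, at first about 15 mm behind the line of the posts. x along its length to the free end, within 2 degrees of the stops' x; z up. Its last 120 mm is under the box; 90 mm or more is bare beyond the posts. A like bar lying loose elsewhere is not wanted.
- box: Closed sheet-steel box, 120 x 120 mm, 40 mm tall, 0.25 to 0.5 kg, resting on the bar, its near face 1 to 5 mm behind the posts, centred on the gap within 3 mm. Origin: centre of its underside, 10 mm above the table at first; x along a side, roughly along the stops' x; z up.
- collar: Open rectangular sheet-steel collar (four 3 mm walls), 80 x 60 mm, 35 mm tall, 0.1 to 0.2 kg, standing loose on the middle of the box's top; its top is 85 mm above the table at first. Origin: centre of its underside; x along the 80 mm side, roughly along the box's x; z up.
Things that resemble listed ones, but are neither listed nor needed, are in the scene too. Leave any brown look-alike of the part that bears bar_mid alone. Leave any orange look-alike of the stops alone.

How it is judged:
At the end, for the whole second after the job is handed in: Bar flat on the table, its centre over 125 mm out past the line of the posts. Box flat on the table, centre 60 to 95 mm behind that line and within 20 mm of the gap's middle, under 10 degrees askew. Collar upright on the box, within 15 mm of its centre, under 10 degrees askew (x of bar_mid in the frame of stops above 0.125 m and height (world z) of bar_mid below 0.009 m and angle between each of bar_mid, collar's own z axis and vertical below 0.05 rad and height (world z) of box below 0.004 m and angle between box's own z axis and vertical below 0.04 rad and x of box in the frame of stops between -0.095 and -0.06 m and y of box in the frame of stops between -0.02 and 0.02 m and angle between the x axis of box and the x axis of stops, either way round below 0.175 rad and horizontal distance between collar and box below 0.015 m and z of collar in the frame of box between 0.037 and 0.043 m and angle between the x axis of collar and the x axis of box, either way round below 0.175 rad); the robot touches nothing.
It fails at once if the box is lifted or tipped more than 20 degrees (height (world z) of box above 0.03 m or angle between box's own z axis and vertical above 0.35 rad).
It fails at once if the collar is lifted or knocked off the box (raised more than 15 mm or 30 mm off centre) (z of collar in the frame of box above 0.055 m or horizontal distance between collar and box above 0.03 m).
It also fails if it takes over 35 s, if anything falls off the work surface, if the arm or the gripper's body presses on something with over 40 N, if the wrist force passes 120 N, or if a joint passes its speed limit or range.

## Robot

A 7-joint arm with a two-finger parallel gripper is mounted at the origin on the work surface. World frame = base frame: x ahead of the robot, y to its left, z up, the work surface at z = 0. Lengths are in m, angles in rad, forces in N, time in s.
With the tool pointing down it reaches from about 0.4 to 0.9 m from the base axis. Payload 5.5 kg.
Tool frame: the origin (TCP) lies midway between the tips of the shut fingers; the grasp point (between the pads) lies 19 mm behind it (manip.grip_depth is the distance from the TCP to the grasp point, in m); z points along the fingers, x is the direction in which the jaws open and shut, and the axes are right-handed (so a half turn about z gives the same grasp; the last joint's range is limited). The gripper opens to 92 mm and grips with 3 to 60 N. Pads are 19 mm wide; open, the fingers measure 130 mm over their backs; the gripper's body (75 mm by 190 mm) begins 47 mm behind the grasp point.
Start: joints at [-0.983, 0.501, -0.427, 1.55, 0.221, 1.138, -0.21], TCP at [0.207, 0.616, 0.227] pointing down, gripper open.
Joint ranges: [-2.88, 2.88], [-0.31, 2.03], [-1.54, 1.56], [0.2, 2.42], [-1.41, 4.55], [0.19, 2.02], [-2.57, 2.57]. Speed limits (rad/s): [2.57, 2.57, 3.14, 3.14, 3.14, 3.14, 3.14].

## Interface

Orientations are given as a unit quaternion [x, y, z, w].
In Python, from bench import manip, effector, viewer gives the robot as it stands. Calls block until the motion is done:
- manip.move_pose(position, orientation): joint-space move of the TCP to a pose.
- manip.servo_line(position, ori=None, vel=0.15): straight line of the TCP; ori=None keeps the orientation; vel is the mean speed in m/s.
- manip.movej(angles): joint-space move.
- effector.open_jaws() and effector.close(f_grip=None): open the fingers fully, or close them until they stop; f_grip is the grip in N (None keeps the last).
- manip.sleep(seconds).
- manip.solve_ik(position, orientation): joint angles nearest the present ones, or None.
- viewer.get_image(name): name is "side" or "top"; returns the picture (384x512x3 uint8, red, green, blue); there is no depth.
- viewer.get_calibration(name): a dict with "vfov" (degrees; the focal length in pixels is half the picture's height over the tangent of half this angle, whatever the lens; pixels are square), "cx", "cy" (the principal point, pixels), "eye" and "attitude" of the camera in the world. Camera axes: x right, y down, z forward; pixel columns grow to the right and rows downward; lengths in m; the calibration is good to about 2 mm. A picture is of the moment at which its call begins. get_calibration takes no time and is no camera call.
A pose or a line that the arm cannot do raises manip.PlanningError and nothing moves.
- manip.hand_in(): hands the job in, once; it reports no verdict.
Readings, each from a call of its own:
- manip.current_clock(): time.
- manip.current_q(): joint angles.
- manip.current_joint_velocities(): joint speeds.
- manip.current_tau(): joint torques, N m.
- manip.current_tool_pos(): TCP position.
- manip.current_tcp_rot(): TCP orientation.
- manip.current_force(): force on the tool from outside, world axes, zero at the start.
- manip.current_wrist_torque(): the same for the moment, N m.
- manip.current_finger_gap(): finger opening in m.
Only numpy, scipy, OpenCV 4.12 (cv2) and the standard library are available. Lean on these libraries where they do the work, as an engineer would, in place of code of your own. Each camera call takes 0.05 s, during which the arm holds its last target. There are 200 camera calls.

## Working session

There is one attempt and no reset: what is moved stays moved. The work goes in short steps, each a Python script; the robot and the scene stay as the last script left them, time stands still between calls to the robot, and variables do not carry over. Pictures are saved under pics/ and viewed, about 8 in all and at most 12, crops included, and the job is handed in when it is done.

```bash
mkdir -p pics; python3 - <<'E'
from bench import manip, effector, viewer
import cv2
for n in("top","side"):
    cv2.imwrite(f"pics/{n}0.png",cv2.cvtColor(viewer.get_image(n),cv2.COLOR_RGB2BGR)); print(viewer.get_calibration(n))
print(manip.current_clock(),manip.current_tcp_rot(),manip.current_tool_pos(), manip.grip_depth)
E
```

```text
{'vfov': 55.309710427972874, 'cx': 256.38129077092, 'cy': 196.44422672858968, 'eye': array([ 0.39168492, -0.1005696 ,  0.75989895]), 'attitude': array([-0.69863303,  0.7117283 , -0.04275639,  0.05938521])}
{'vfov': 51.1730095781067, 'cx': 259.27360097034574, 'cy': 189.09835140211155, 'eye': array([0.30975325, 0.53333117, 0.54089204]), 'attitude': array([-0.11671766,  0.88824533, -0.43910944,  0.06767654])}
0.1 [ 8.12141747e-01  5.83459497e-01 -7.38322003e-04  5.03567294e-04] [0.20729189 0.61537631 0.22578283] 0.0188
```

View pics/top0.png

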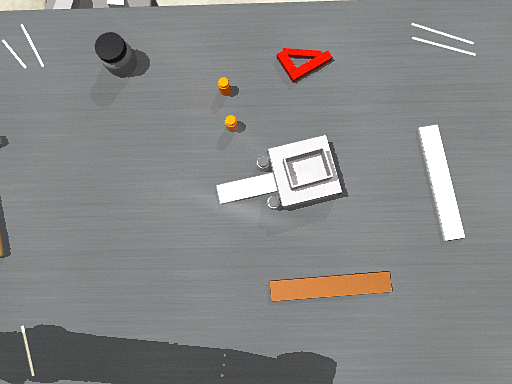

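View pics/side0.png

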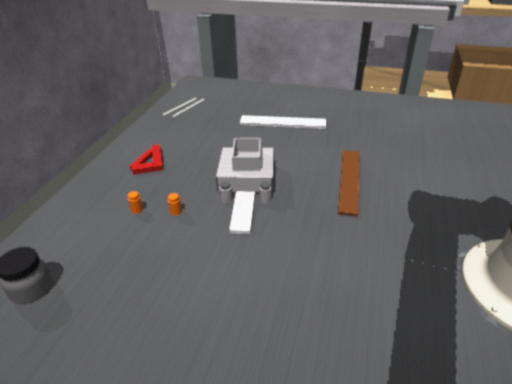

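Top view: the wanted bar's bare end is at about (218-278, 188), running between steel posts at (263,162) and (273,202), with the box and collar at (308,170). Things it could be confused with are the loose white bar at (440,182), the brown bar at (330,286) and the orange posts at (224,86) and (231,123). I choose the bar at (247,188), since it is the one under the box. A close crop will check that.

```bash
cat > h.py <<'E'
import numpy as np, cv2
from scipy.spatial.transform import Rotation as R
from bench import manip, effector, viewer
def px2w(n,uv,z):
    c=viewer.get_calibration(n); f=192/np.tan(np.radians(c["vfov"]/2))
    d=R.from_quat(c["attitude"]).apply(np.c_[(np.atleast_2d(uv)-[c["cx"],c["cy"]])/f,np.ones(len(np.atleast_2d(uv)))])
    return c["eye"]+d*((z-c["eye"][2])/d[:,2])[:,None]
def crop(n,x,y,w,h,s,name):
    im=cv2.cvtColor(viewer.get_image(n),cv2.COLOR_RGB2BGR)[y:y+h,x:x+w]
    cv2.imwrite("pics/"+name,cv2.resize(im,None,fx=s,fy=s,interpolation=cv2.INTER_CUBIC))
E
python3 - <<'E'
from h import *
np.set_printoptions(precision=4,suppress=True)
crop("top",205,120,150,100,5,"c1.png")
print(px2w("top",[[217,187],[220,203],[419,127],[438,125],[465,238],[445,241],[270,282],[390,271],[392,291],[271,301]],.01))
print(px2w("side",[[231,231],[250,231]],.01))
E
```

```text
[[ 0.5226 -0.0021  0.01  ]
 [ 0.4889 -0.0083  0.01  ]
 [ 0.6417 -0.4284  0.01  ]
 [ 0.645  -0.4682  0.01  ]
 [ 0.4082 -0.5011  0.01  ]
 [ 0.403  -0.461   0.01  ]
 [ 0.3277 -0.1081  0.01  ]
 [ 0.3456 -0.3474  0.01  ]
 [ 0.3068 -0.3487  0.01  ]
 [ 0.2908 -0.1093  0.01  ]]
[[ 0.5224  0.0048  0.01  ]
 [ 0.4869 -0.0043  0.01  ]]
```

View pics/c1.png

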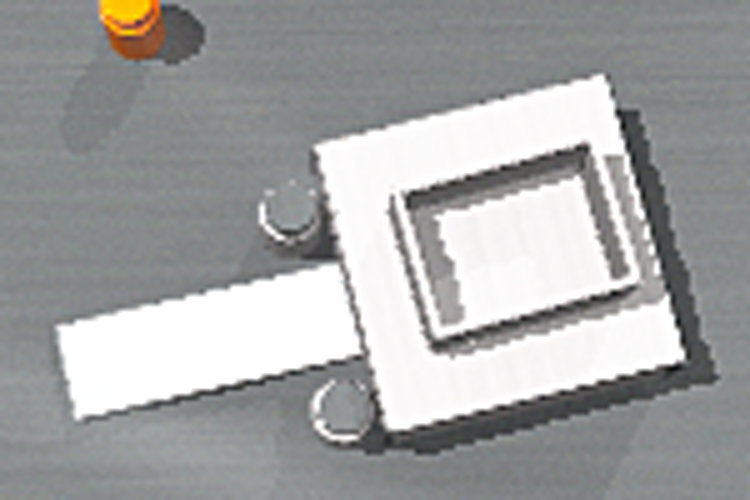

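The crop confirms it: a white bar runs from under the box, between the two steel posts, to its free end at crop (57-77, 325-420), which is full-image (216-220, 185-204). Post tops are at full-image (263,162) and (274,202). Now I'll compute the poses.

```bash
python3 - <<'E'
from h import *
np.set_printoptions(precision=4,suppress=True)
t=lambda p,z:px2w("top",np.array(p)/5+[205-.4,120-.4],z)[:,:2]
b=t([[57,325],[77,420],[335,262],[365,355]],.01); p=t([[288,210],[343,408]],.042); x=t([[316,147],[603,75],[685,360],[385,432]],.05); c=t([[390,188],[590,145],[637,275],[432,345]],.085)
print(b,p,x,sep="\n")
for q in (b,x): print(np.linalg.norm(q-np.roll(q,1,0),axis=1))
e=(b[0]+b[1])/2; d1=b[0]-b[2];d2=b[1]-b[3]; a=d1+d2
print("end",e,"bar dir",np.degrees(np.arctan2(d1[1],d1[0])),np.degrees(np.arctan2(d2[1],d2[0])))
n=p[0]-p[1];print("post sep",np.linalg.norm(n),"stops x deg",np.degrees(np.arctan2(n[0],-n[1])), "mid",p.mean(0))
s=np.array([-n[1],n[0]])/np.linalg.norm(n); s=s if s@a>0 else -s
print("end beyond posts",(e-p.mean(0))@s,"lateral",np.cross(s,e-p.mean(0)),"box ctr",(x.mean(0)-p.mean(0))@s,"collar",(c.mean(0)-x.mean(0)), s)
for o in (0,np.pi):
    ang=np.arctan2(s[1],s[0])+np.pi/2+o
    X=np.array([np.cos(ang),np.sin(ang),0]);Z=np.array([0,0,-1.]);q=R.from_matrix(np.c_[X,np.cross(Z,X),Z]).as_quat()
    for k in(-.035,.2):
        g=e+s*k; print(o,k,g,manip.solve_ik([*g,.004],q))
E
```

```text
[[ 0.5277 -0.    ]
 [ 0.4876 -0.0083]
 [ 0.5519 -0.1164]
 [ 0.5124 -0.128 ]]
[[ 0.5668 -0.0974]
 [ 0.4862 -0.1176]]
[[ 0.5904 -0.1091]
 [ 0.6173 -0.2243]
 [ 0.5014 -0.2511]
 [ 0.4754 -0.1335]]
[0.1288 0.0409 0.1258 0.0412]
[0.1175 0.1183 0.1189 0.1204]
end [ 0.5077 -0.0042] bar dir 101.7620919007079 101.68728862760399
post sep 0.08308958214692692 stops x deg 104.05965922744647 mid [ 0.5265 -0.1075]
end beyond posts 0.10478793487748825 lateral -0.00681212219965633 box ctr -0.07462445117894995 collar [-0.0024 -0.002 ] [-0.2429  0.97  ]
0 -0.035 [ 0.5162 -0.0381] [-0.798   0.975   1.1247  2.052  -1.1522  0.9566 -1.9158]
0 0.2 [0.4591 0.1898] [ 0.0755  0.6488 -0.6403  2.0596  0.6489  0.6402  2.3803]
3.141592653589793 -0.035 [ 0.5162 -0.0381] [-0.0104  0.574   0.0394  2.028  -0.0416  0.5403  0.3038]
3.141592653589793 0.2 [0.4591 0.1898] [-0.3662  0.5524 -0.0963  2.0742  0.1019  0.5193 -0.2914]<stdin>:11: DeprecationWarning: Arrays of 2-dimensional vectors are deprecated. Use arrays of 3-dimensional vectors instead. (deprecated in NumPy 2.0)
```

The sizes check out: bar width 41 mm, post spacing 83 mm, box sides about 119 mm, with 105 mm of bar bare past the posts. The bar axis is at about 101.8° and the stops at 103-104°. Next I'll reach and grip.

```bash
cat >> h.py <<'E'
A=np.radians(102.2); s=np.array([np.cos(A),np.sin(A),0]); e=np.array([.507,-.004,0])
X=np.array([np.cos(A-np.pi/2),np.sin(A-np.pi/2),0]);Z=np.array([0,0,-1.])
Q=R.from_matrix(np.c_[X,np.cross(Z,X),Z]).as_quat(); G=e-.024*s
E
python3 - <<'E'
from h import *
manip.move_pose(G+[0,0,.14],Q)
print(manip.current_clock(),manip.current_tool_pos(),G)
manip.servo_line(G+[0,0,.03],vel=.12)
manip.servo_line(G+[0,0,.004],vel=.04)
print(manip.current_clock(),manip.current_tool_pos(),manip.current_force(),manip.current_q())
crop("top",180,100,200,150,4,"c2.png")
E
```

```text
2.6917 [ 0.51240517 -0.02609411  0.14006138] [ 0.5120718  -0.02745798  0.        ]
4.5583 [ 0.51208571 -0.02750182  0.00393042] [ 0.86419493 -0.95308134 -0.09261355] [-0.05882778  0.56962242  0.07330121  2.04040884 -0.07760691  0.53420262
  0.28263037]
```

View pics/c2.png

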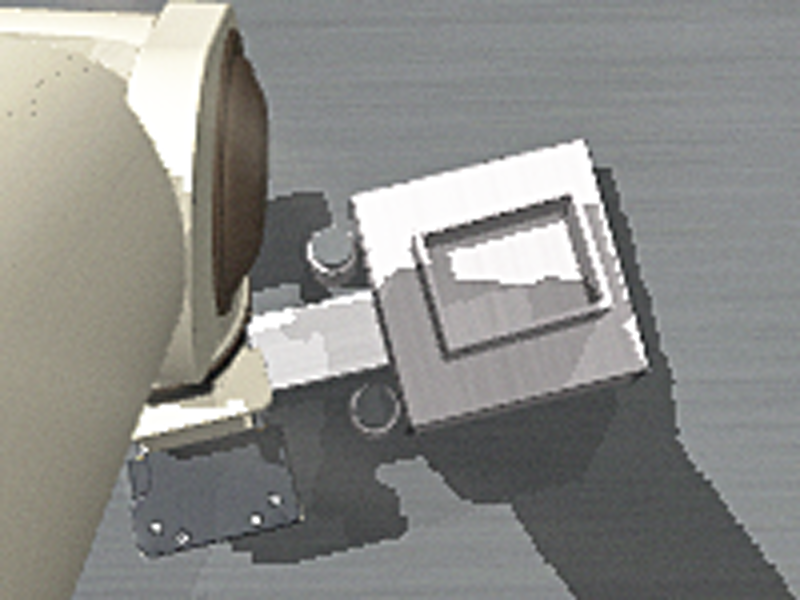

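The picture shows the arm over the bar's end, with the box at crop (500,285), the collar and the posts undisturbed. Next I'll close, test with a short draw, then continue if the grip holds.

```bash
python3 - <<'E'
from h import *
np.set_printoptions(precision=3,suppress=True)
effector.close(f_grip=40); print("gap",manip.current_finger_gap(),manip.current_force())
P=manip.current_tool_pos(); P[2]=.004
if .036<manip.current_finger_gap()<.044:
    for k in (.02,.04,.06,.08,.1):
        manip.servo_line(P+k*s,ori=Q,vel=.04); print(k,manip.current_clock(),manip.current_finger_gap(),manip.current_force(),manip.current_tool_pos())
crop("top",180,100,200,150,3,"c3.png"); crop("side",190,120,120,140,4,"c4.png")
a=cv2.imread("pics/c3.png");
E
```

```text
gap 0.03918554320822791 [0.364 0.305 0.067]
0.02 6.1333 0.03945368569822531 [ 0.869 -4.228 -0.346] [ 0.508 -0.008  0.004]
0.04 6.7833 0.03912031963788852 [ 0.109 -4.083 -0.811] [0.504 0.012 0.004]
0.06 7.4333 0.03926084537037751 [ 1.705 -4.995 -0.158] [0.5   0.031 0.004]
0.08 8.0833 0.03941513285059424 [ 0.009 -4.255  0.147] [0.495 0.051 0.004]
0.1 8.7333 0.03947209178674231 [-1.662  2.917  1.742] [0.491 0.072 0.004]
```

View pics/c3.png

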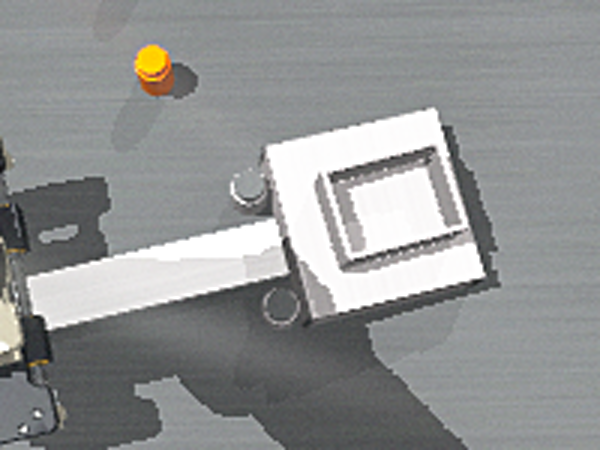

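The bar follows the gripper, and the box with its collar stays behind the posts. I'll finish the draw, release, rise and check.

```bash
python3 - <<'E'
from h import *
np.set_printoptions(precision=3,suppress=True)
P=manip.current_tool_pos(); P[2]=.004
for k in (.03,.085):
    manip.servo_line(P+k*s,ori=Q,vel=.04); print(k,manip.current_clock(),manip.current_finger_gap(),manip.current_force(),manip.current_tool_pos())
manip.sleep(.3); effector.open_jaws(); T=manip.current_tool_pos()
manip.servo_line(T+[0,0,.12],ori=Q,vel=.08)
manip.servo_line(T+[0,0,.2]+.15*s,ori=Q,vel=.15)
print(manip.current_clock(),manip.current_force())
crop("top",130,100,250,150,3.2,"c5.png"); crop("side",190,120,120,140,4,"c6.png")
E
```

```text
0.03 9.7833 0.03944403851057645 [-0.109  2.323  1.114] [0.484 0.103 0.004]
0.085 11.3083 0.03923471219876285 [ 0.059 -1.198  1.178] [0.473 0.155 0.004]
15.5167 [-0.028 -0.063  0.956]
```

View pics/c5.png

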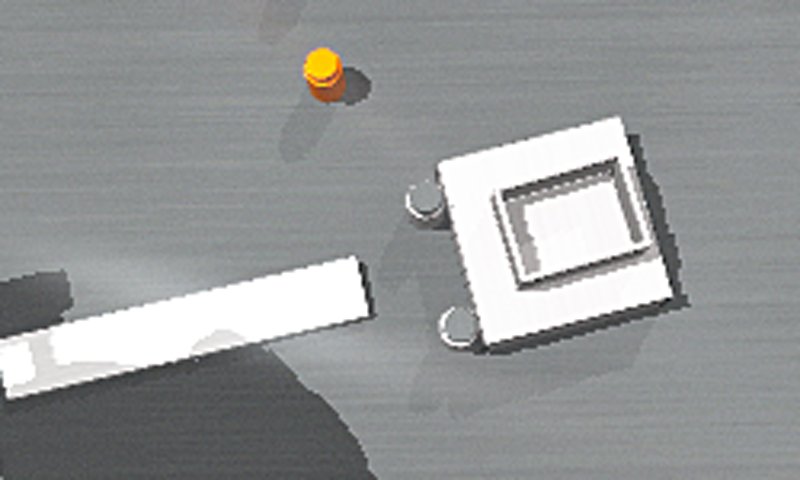

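View pics/c6.png

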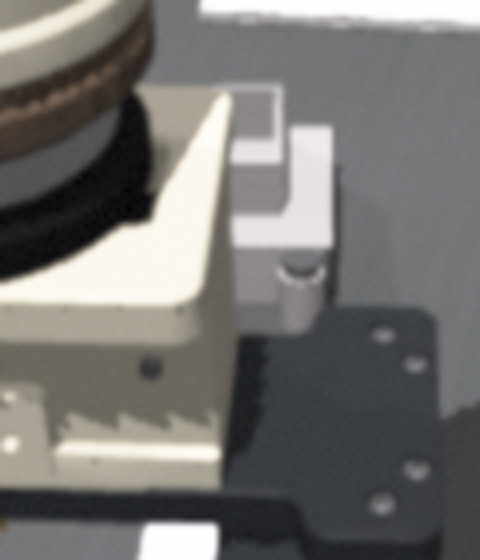

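The top picture shows the bar out, with its rear end at crop (355-372, 258-315), clear of the posts. The box sits square behind the posts at crop (555,232) with the collar on it. In the side view the gripper hides part of the scene, but nothing touches it. I'll put numbers on the final poses, then hand in if they fit.

```bash
python3 - <<'E'
from h import *
np.set_printoptions(precision=4,suppress=True)
t=lambda p,z:px2w("top",np.array(p)/3.2+[130-.35,100-.35],z)[:,:2]
p=t([[424,198],[459,326]],.042); x=t([[438,162],[621,118],[675,298],[485,347]],.04); c=t([[496,191],[616,160],[652,247],[520,288]],.075); b=t([[356,257],[371,317]],.01)
n=p[0]-p[1];n/=np.linalg.norm(n); S=np.array([-n[1],n[0]]); m=p.mean(0)
f=lambda v:np.array([(v-m)@S,(v-m)@n])
print("box",f(x.mean(0)),"collar",f(c.mean(0)),"bar rear",f(b.mean(0)))
print(np.linalg.norm(x-np.roll(x,1,0),axis=1))
for q in(x,c):
    d=q[0]-q[1]+q[3]-q[2];print(np.degrees(np.arctan2(d[1],d[0])))
print(np.degrees(np.arctan2(S[1],S[0])))
E
```

```text
box [-0.0735  0.0012] collar [-0.079  -0.0024] bar rear [0.0514 0.0027]
[0.121  0.1192 0.1193 0.1213]
102.99201295261682
104.96000806534161
103.83443062990213
```

```bash
python3 -c "
from bench import manip
manip.hand_in(); print(manip.current_clock())"
```

```text
the job is handed in; nothing more can be done
the job is handed in; nothing more can be done
```

The job is done and handed in. I gripped the bar's free end at 40 N, drew it 185 mm straight out between the posts at 0.04 m/s, then released it and moved the gripper up and clear. The clock stood at about 15.5 s of the 35 s allowed.

What the last checks from the top image showed, in the stops' frame:

| Part | Measured | Required |
|---|---|---|
| Bar centre past the posts | about +171 mm (rear end at +51 mm) | over 125 mm |
| Box centre behind the posts | 73.5 mm | 60 to 95 mm |
| Box off the gap's middle | about 1 mm | within 20 mm |
| Box askew to the stops | about 1° | under 10° |
| Collar from box centre | about 6 mm | within 15 mm |
| Collar askew to the box | about 2° | under 10° |

- **Box height:** its outline measures 119 to 121 mm when computed at 40 mm height, which fits a box resting on the table. I took it as flat because of this and because the bar is fully out.
- **Not checked:** the gripper partly hid the final side view, so I did not measure the tilt of the box or collar directly.
- **Forces:** the readings between steps of the draw stayed around 5 N or less, and none of the checks disagreed.

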